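# Set out the mate bureau in the pantry

## Task

Get the small pine drop-front bureau on the pantry shelf ready for making mate. First pull both of its slide-out supports, one at each end, right out while the flap is still up; then lower the flap until it lies level on the two supports, and leave it there.

Things in the scene. Friction and masses are not known exactly. Their poses are not given: they have to be found in the camera images.
- bureau: Pine bureau 320 mm wide, 200 deep, fixed. Origin: shelf level under the middle of its front face; x points into it, y to the robot's left, z up. Base 110 tall, front face at x=0; above it the closed flap. Behind the flap it is open from above for y within 140, x up to 130; end panels and a ledge (x 130-200, 50 tall jars on it) are 200 high. The round-knobbed drawer between the supports is not used.
- pull_left (a point): Centre of the left support's pull: a pine tongue 16 wide (y), 24 tall, 54 long (x, mm) on the front end of a 24 wide bar that slides out along the bureau's -x under the flap's hinge. This point is 36 in front of the bar's end. Pushed home: x -36, y 125, z 90 in the bureau frame; starts 0-10 out; stop at x -126. About 2 N to slide, stays where left. Only low things (under 35) lie below it.
- pull_right (a point): The same for the right support, at y = -125 mm in the bureau frame.
- flap_edge (a point): Middle of the flap's free edge. Board 310 x 160 x 14 mm, no handle, hinged on its outer face's lower edge at x 0, z 110 in the bureau frame. Closed it leans back 25 deg (0-3 ajar): point at x 74, z 252, 50 above the ledge behind. Swings to the robot: push from behind, about 3 N. Holds; past 55 deg from upright sinks slowly. Level on the supports: x -160, z 117; without them it drops on.

How it is judged (in metres and radians):
On the way:
1. both supports are pulled out (at least 75 mm of their 90 mm) while the flap is still up (x of each of pull_left, pull_right in the frame of bureau below -0.111 m and z of flap_edge in the frame of bureau above 0.235 m), for 0.1 s.
At the end, for the whole second after the job is handed in: Both supports are still out by at least 70 mm and the flap lies level on them, its free edge within 15 mm of level height (x of each of pull_left, pull_right in the frame of bureau below -0.106 m and x of flap_edge in the frame of bureau below -0.145 m and z of flap_edge in the frame of bureau between 0.102 and 0.132 m); the robot touches nothing.
It fails at once if the flap is lowered well past half-way while a support is not yet pulled out (z of flap_edge in the frame of bureau below 0.19 m and x of any of pull_left, pull_right in the frame of bureau above -0.096 m).
It also fails if it takes over 66 s, if anything falls off the work surface, if the arm or the gripper's body presses on something with over 40 N, if the wrist force passes 120 N, or if a joint passes its speed limit or range.

## Robot

A 6-joint arm with a two-finger parallel gripper is mounted at the origin on the work surface. World frame = base frame: x ahead of the robot, y to its left, z up, the work surface at z = 0. Lengths are in mm, angles in degrees, forces in N, time in s.
With the tool pointing down it reaches from about 350 to 850 mm from the base axis. Payload 8.1 kg.
Tool frame: the origin (TCP) lies at the centre of the arm's flange, where the gripper is bolted on; the fingertips stand 173 mm ahead of it and the grasp point (between the pads) lies 155 mm ahead of it; z points along the fingers, y is the line along which they close (so a half turn about z gives the same grasp; the last joint's range is limited). The gripper opens to 85 mm and grips with 20 to 120 N. Pads are 22 mm wide; open, the fingers measure 114 mm over their backs; the gripper's body (76 mm by 85 mm) begins 54 mm behind the grasp point. The pads swing forward as they close: fully open they stand 13 mm farther back than shut.
Start: joints at [71.253, 7.471, 85.268, -0, 87.261, -4.893], TCP at [143.648, 582.556, 404.692] pointing down, gripper open.
Joint ranges: [-169.43, 169.43], [-51.17, 129.36], [1.28, 143.12], [-76.62, 256.62], [0, 156.53], [-152.29, 152.29]. Speed limits (degrees/s): [136.94, 136.94, 159.86, 180, 180, 180].

## Interface

Orientations are given as [roll, pitch, yaw] about the fixed x, y, z axes, in that order (R = Rz(yaw) Ry(pitch) Rx(roll)).
In Python, from bench import * gives the robot as it stands.
- The arm moves only by the shell command python3 -m jog 'ROWS' [FORCE]. ROWS is text: rows parted by semicolons, each of 7 numbers parted by spaces: the shift along the tool's x, y, z scaled (see below), then the turn, a rotation vector about the tool's x, y, z scaled (see below), then the closure, from -1 (fully open) to 1 (shut). In form: tx ty tz wx wy wz hand; .... A call has 1 to 5 rows; each row shifts and turns the commanded pose from where the row before left it, along the tool's axes as they then stand; what a row does not reach is not made up. The controller multiplies each number of a shift by 0.1 m and each number of a turn by 60 degrees. A row lasts 1/8 s, in which the tool goes at most 62.5 mm and 10.7 degrees, less where a joint would pass 70% of its speed; a pose out of reach is approached as far as the arm can. A call with a number of a shift or a turn outside -1 to 1 is refused whole. A call with a gripper value outside its range is refused whole. The fingers move at their own pace and stop on an object; FORCE is the grip in N (left out, the last holds). Time passes only in rows, so rows that do not move let the fingers close. It gives the time, the measured TCP pose, the force, the opening and the grip force at its end, in the units of the state.
- sense(): the state, without advancing time (a new reading comes with each control period).
- snapshot(name): name is "side" or "top"; returns a dict with "img" (384x512x3 uint8, red, green, blue), "fx", "fy", "cx", "cy" (pixels), "extrinsics" (4x4, takes a point from camera to world coordinates). Camera axes: x right, y down, z forward; pixel columns grow to the right and rows downward; lengths in mm; the calibration is good to about 2 mm. A picture is of the moment at which its call begins. There is no depth.
- hand_in(): hands the job in; it is judged then, once.
The state is a dict: "time": time; "joint_pos": joint angles; "qd": joint speeds; "joint_efforts": joint torques, N m; "tool_pos": TCP position; "tcp_rot": TCP orientation; "ft_force": force on the tool from outside, world axes, zero at the start; "wrist_torque": the same for the moment, N m; "finger_gap": finger opening in mm; "grip_force": force on a finger pad.
Only numpy, scipy, OpenCV 4.12 (cv2) and the standard library are available. Lean on these libraries where they do the work, as an engineer would, in place of code of your own. Each camera call takes 0.05 s, during which the arm holds its last target. There are 200 camera calls.

## Working session

There is one attempt and no reset: what is moved stays moved. The work goes in short steps, Python scripts to look and compute and a shell command to move; the robot and the scene stay as the last step left them, time stands still between calls to the robot, and variables do not carry over. Pictures are saved under pics/ and viewed, at most 10 in all, crops included, and the job is handed in when it is done.

```bash
mkdir -p pics; ls; python3 - <<'E'
from bench import *
import cv2,numpy as np
for n in ("side","top"):
    s=snapshot(n); np.savez(n+".npz",**s)
    cv2.imwrite(f"pics/{n}0.png",cv2.cvtColor(s["img"],cv2.COLOR_RGB2BGR))
    print(n,s["fx"],s["fy"],s["cx"],s["cy"],np.round(s["extrinsics"],3).tolist())
print(sense())
E
```

```text
pics
side 408.50634969678293 408.50634969678293 248.0736526001324 190.3531774591483 [[-0.736, -0.375, 0.563, 218.602], [-0.677, 0.384, -0.628, 468.143], [0.019, -0.844, -0.537, 523.152], [0.0, 0.0, 0.0, 1.0]]
top 384.5765331467819 384.5765331467819 249.48029030977565 199.10642750276423 [[0.01, -0.992, 0.127, 537.166], [-1.0, -0.012, -0.018, 47.654], [0.02, -0.127, -0.992, 865.583], [0.0, 0.0, 0.0, 1.0]]
{'time': 0.1, 'joint_pos': array([ 7.12522492e+01,  7.51110534e+00,  8.53245117e+01,  1.20438253e-03,
        8.72617071e+01, -4.89203045e+00]), 'qd': array([-0.01009601, -0.09130279, -0.10220363,  0.0407768 , -0.01832722,
        0.01229485]), 'joint_efforts': array([ 1.45887941e-03, -5.70952034e+01, -5.01939404e+01, -2.11613342e-04,
        8.13447899e-03,  3.01930334e-05]), 'tool_pos': array([143.5821062 , 582.34821959, 403.73159506]), 'tcp_rot': array([-1.79903133e+02, -9.49815870e-03,  1.66144213e+02]), 'ft_force': array([ 0.37372897, -0.6685517 ,  0.64369001]), 'wrist_torque': array([-0.01908757,  0.01234761,  0.03624805]), 'grip_force': 0.0, 'finger_gap': 85.13904597807704}
```

View pics/side0.png

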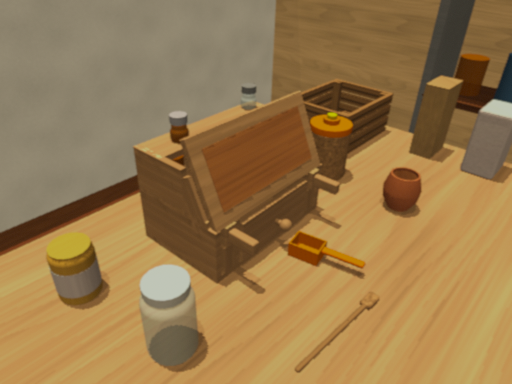

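View pics/top0.png

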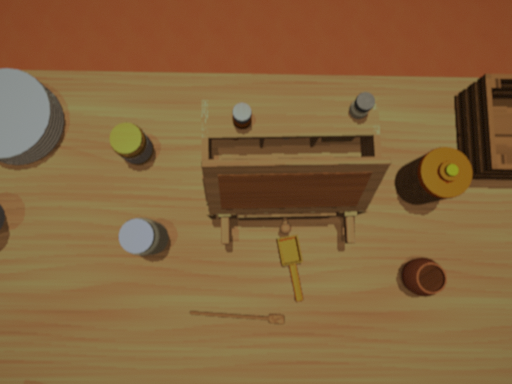

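Side: the flap is up, with pull ends at about (255,240) and (333,185). Top: the tongues are at columns ~226 and ~350, tips at row ~243, and the flap's edge is at row ~165. I'll zoom in for exact corners.

```bash
python3 - <<'E'
import cv2,numpy as np
a=np.load("top.npz")["img"][90:255,190:400,::-1]
b=np.load("side.npz")["img"][80:280,130:350,::-1]
a=cv2.convertScaleAbs(a,alpha=1.4)
cv2.imwrite("pics/topz.png",cv2.resize(a,None,fx=3.6,fy=3.6,interpolation=cv2.INTER_CUBIC))
cv2.imwrite("pics/sidez.png",cv2.resize(b,None,fx=3,fy=3,interpolation=cv2.INTER_CUBIC))
E
```

```text
(no output)
```

View pics/topz.png

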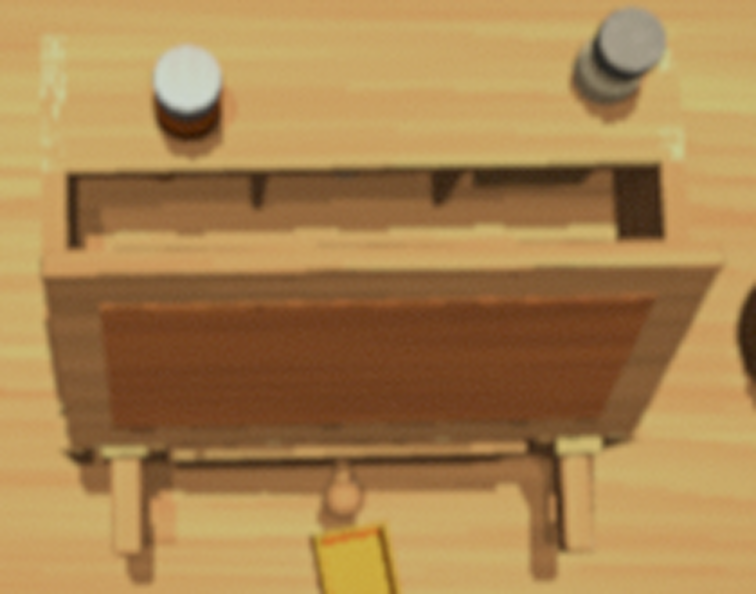

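View pics/sidez.png

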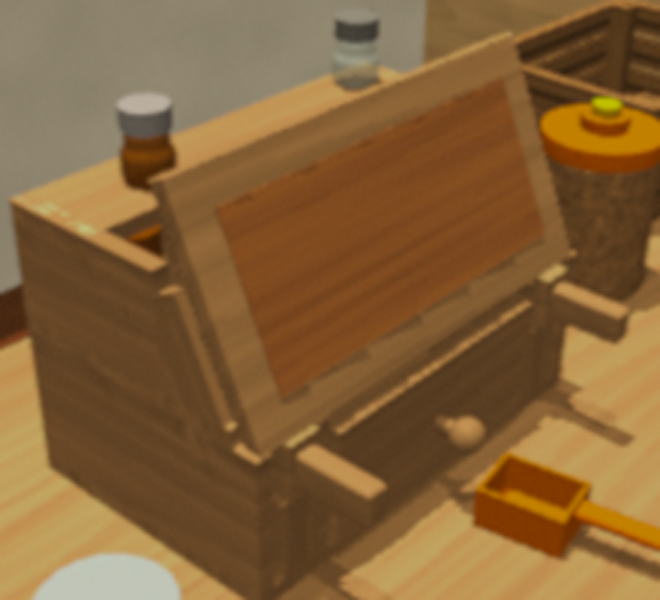

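```bash
cat > h.py <<'E'
import numpy as np
def ray(s,u,v):
    E=s["extrinsics"]; d=E[:3,:3]@[(u-s["cx"])/s["fx"],(v-s["cy"])/s["fy"],1]
    return E[:3,3],d/np.linalg.norm(d)
def onz(s,u,v,z):
    o,d=ray(s,u,v); return o+d*(z-o[2])/d[2]
def tri(s1,p1,s2,p2):
    A=np.zeros((3,3));b=np.zeros(3);L=[ray(s1,*p1),ray(s2,*p2)]
    for o,d in L:
        M=np.eye(3)-np.outer(d,d);A+=M;b+=M@o
    x=np.linalg.solve(A,b); return x,[round(float(np.linalg.norm((np.eye(3)-np.outer(d,d))@(x-o))),1) for o,d in L]
E
python3 - <<'E'
from h import *
T=dict(np.load("top.npz"));S=dict(np.load("side.npz"))
np.set_printoptions(precision=1,suppress=True)
z=lambda x,y:(190+(x+.5)/3.6-.5,90+(y+.5)/3.6-.5)
y=lambda u,v:(130+(u+.5)/3-.5,80+(v+.5)/3-.5)
for n,p in dict(Ltip=(126.5,551),Lbase=(127,456),Rtip=(580,550),Rbase=(578,450)).items(): print(n,onz(T,*z(*p),102))
for n,p,q in [("Ltip_left",(113,551),(365,498)),("Ltip_right",(140,551),(385,487)),("Rtip_right",(594,549),(628,313)),("Rtip_l",(566,549),(612,320)),("flapL",(45,275),(163,185)),("flapR",(718,266),(510,37)),("backL",(45,170),(12,203))]:
    print(n,*tri(T,z(*p),S,y(*q)))
E
```

```text
Ltip [547.7  81.5 102. ]
Lbase [599.8  82.1 102. ]
Rtip [ 550.7 -168.2  102. ]
Rbase [ 606.  -168.4  102. ]
Ltip_left [548.1  89.3  99.5] [0.5, 0.5]
Ltip_right [547.8  74.2  98.2] [0.0, 0.0]
Rtip_right [ 551.8 -177.5   95.9] [0.3, 0.3]
Rtip_l [ 552.5 -160.8   97.5] [1.5, 1.5]
flapL [669.4 114.1 250. ] [0.2, 0.2]
flapR [ 677.5 -191.9  252. ] [0.2, 0.2]
backL [741.6 135.2 217.8] [20.9, 20.9]
```

The tongues come out 250 mm apart, as expected, and the bureau is yawed about 1.5° with its front face at x≈605. Moving above the left pull.

```bash
python3 -m jog '0 0 0 0 0 -0.128 -1;0 0 0 0 0 -0.128 -1;-0.342 -0.427 0 0 0 0 -1;-0.342 -0.427 0 0 0 0 -1;-0.342 -0.427 0 0 0 0 -1' 40
python3 -m jog '-0.342 -0.427 0 0 0 0 -1;-0.342 -0.427 0 0 0 0 -1;-0.342 -0.427 0 0 0 0 -1;-0.342 -0.427 0 0 0 0 -1;-0.342 -0.427 0 0 0 0 -1'
python3 -m jog '-0.342 -0.427 0 0 0 0 -1;-0.342 -0.427 0 0 0 0 -1;-0.342 -0.427 0 0 0 0 -1;-0.342 -0.427 0 0 0 0 -1;0 0 0 0 0 0 -1'
```

```text
time: 0.72
tool_pos: [250.2, 455.8, 404.1]
tcp_rot: [-180.0, -0.0, -178.5]
ft_force: [1.0, 0.3, 0.0]
finger_gap: 85.4
grip_force: 0.0
time: 1.35
tool_pos: [426.9, 246.7, 404.4]
tcp_rot: [-180.0, -0.0, -178.5]
ft_force: [0.8, 0.7, 0.6]
finger_gap: 85.4
grip_force: 0.0
time: 1.98
tool_pos: [568.8, 78.0, 403.6]
tcp_rot: [-179.9, -0.1, -178.7]
ft_force: [-1.6, 0.2, 0.4]
finger_gap: 84.8
grip_force: 0.0
```

```bash
python3 -m jog '0.04 0.037 0.3 0 0 0 -1;0 0 0.3 0 0 0 -1;0 0 0.3 0 0 0 -1;0 0 0.3 0 0 0 -1;0 0 0.3 0 0 0 -1'
python3 -m jog '0 0 0.08 0 0 0 -1;0 0 0 0 0 0 1;0 0 0 0 0 0 1;0 0 0 0 0 0 1;0 0 0 0 0 0 1' 40
python3 -m jog '0 0 0 0 0 0 1;0 0 0 0 0 0 1;0 0 0 0 0 0 1;0 0 0 0 0 0 1'
```

```text
time: 2.6
tool_pos: [562.5, 85.6, 253.5]
tcp_rot: [180.0, -0.0, -178.4]
ft_force: [0.1, 0.9, 0.2]
finger_gap: 85.2
grip_force: 0.0
time: 3.22
tool_pos: [564.0, 82.7, 248.2]
tcp_rot: [-179.7, 0.1, -178.5]
ft_force: [-1.1, 0.2, 2.8]
finger_gap: 15.5
grip_force: 43.0
time: 3.72
tool_pos: [564.0, 82.6, 248.1]
tcp_rot: [-179.8, 0.1, -178.5]
ft_force: [-1.3, -13.7, 5.4]
finger_gap: 15.4
grip_force: 43.2
```

```bash
python3 -m jog '0.18 0 0 0 0 0 1;0.18 0 0 0 0 0 1;0.18 0 0 0 0 0 1;0.18 0 0 0 0 0 1;0.12 0 0 0 0 0 1'
python3 -m jog '0 0 0 0 0 0 1;0.02 0 0 0 0 0 1;0.01 0 0 0 0 0 1;0 0 0 0 0 0 1;0 0 0 0 0 0 1'
```

```text
time: 4.35
tool_pos: [479.9, 80.2, 248.1]
tcp_rot: [-179.7, 0.2, -178.5]
ft_force: [3.6, -16.7, 3.6]
finger_gap: 15.7
grip_force: 43.0
time: 4.97
tool_pos: [477.3, 80.1, 248.1]
tcp_rot: [-179.7, 0.2, -178.5]
ft_force: [1.0, -17.5, 4.0]
finger_gap: 15.3
grip_force: 43.0
```

```bash
python3 -m jog '0 0 0 0 0 0 -1;0 0 0 0 0 0 -1;0 0 0 0 0 0 -1;0 0 0 0 0 0 -1;0 0 -0.3 0 0 0 -1'
python3 -m jog '0 0 -0.4 0 0 0 -1;-0.164 -0.502 0 0 0 0 -1;-0.164 -0.502 0 0 0 0 -1;-0.164 -0.502 0 0 0 0 -1;-0.164 -0.502 0 0 0 0 -1'
python3 -m jog '-0.164 -0.502 0 0 0 0 -1;0 0 0 0 0 0 -1;0 0 0 0 0 0 -1'
```

```text
time: 5.6
tool_pos: [474.9, 82.5, 274.5]
tcp_rot: [-180.0, -0.3, -178.5]
ft_force: [1.2, -0.5, 1.1]
finger_gap: 85.5
grip_force: 0.0
time: 6.22
tool_pos: [547.6, -118.1, 316.7]
tcp_rot: [180.0, 0.0, -178.5]
ft_force: [1.3, -0.1, -0.1]
finger_gap: 85.8
grip_force: 0.0
time: 6.6
tool_pos: [564.7, -166.1, 316.2]
tcp_rot: [179.9, -0.1, -178.5]
ft_force: [0.3, 0.6, -0.2]
finger_gap: 85.5
grip_force: 0.0
```

```bash
python3 -m jog '-0.015 -0.024 0.24 0 0 0 -1;0 0 0.24 0 0 0 -1;0 0 0.23 0 0 0 -1;0 0 0 0 0 0 1;0 0 0 0 0 0 1' 40
python3 -m jog '0 0 0 0 0 0 1;0 0 0 0 0 0 1;0 0 0 0 0 0 1;0 0 0 0 0 0 1;0 0 0 0 0 0 1'
python3 -m jog '0.18 0 0 0 0 0 1;0.18 0 0 0 0 0 1;0.18 0 0 0 0 0 1;0.18 0 0 0 0 0 1;0.11 0 0 0 0 0 1'
python3 -m jog '0 0 0 0 0 0 1;0.02 0 0 0 0 0 1;0 0 0 0 0 0 1;0 0 0 0 0 0 1'
```

```text
time: 7.22
tool_pos: [566.7, -167.9, 246.8]
tcp_rot: [-180.0, 0.1, -178.4]
ft_force: [1.0, -0.7, 0.6]
finger_gap: 51.5
grip_force: 0.0
time: 7.85
tool_pos: [567.0, -168.4, 247.1]
tcp_rot: [180.0, 0.1, -178.5]
ft_force: [-1.4, 3.9, 6.7]
finger_gap: 15.5
grip_force: 41.5
time: 8.48
tool_pos: [483.6, -170.9, 247.0]
tcp_rot: [-180.0, 0.2, -178.5]
ft_force: [2.5, 3.9, 6.0]
finger_gap: 15.4
grip_force: 42.2
time: 8.98
tool_pos: [482.3, -170.9, 247.1]
tcp_rot: [-180.0, 0.2, -178.5]
ft_force: [1.1, 4.2, 6.8]
finger_gap: 15.4
grip_force: 42.4
```

```bash
python3 -m jog '0 0 0 0 0 0 -1;0 0 0 0 0 0 -1;0 0 0 0 0 0 -1;0 0 0 0 0 0 -1;0 0 -0.35 0 0 0 -1'
python3 -m jog '0 0 -0.45 0 0 0 -1;0 0 -0.45 0 0 0 1;0 0 -0.45 0 0 0 1;0 0 -0.43 0 0 0 1;0 0 0 0 0 0 1'
python3 - <<'E'
from bench import *
import cv2,numpy as np
o=[]
for n in ("side","top"):
    s=snapshot(n); np.savez(n+"1.npz",**s); o.append(s["img"][...,::-1])
a=cv2.resize(o[0][80:300,120:400],(400,314),interpolation=cv2.INTER_CUBIC)
b=cv2.resize(o[1][90:310,170:450],(400,314),interpolation=cv2.INTER_CUBIC)
cv2.imwrite("pics/c1.png",np.hstack([a,b]))
E
```

```text
time: 9.6
tool_pos: [480.0, -170.3, 277.9]
tcp_rot: [179.8, -0.3, -178.5]
ft_force: [0.3, 0.0, 0.1]
finger_gap: 85.5
grip_force: 0.0
time: 10.22
tool_pos: [482.1, -171.2, 463.4]
tcp_rot: [-179.8, 0.4, -178.5]
ft_force: [-0.5, -0.4, -0.5]
finger_gap: 12.3
grip_force: 0.0
```

View pics/c1.png

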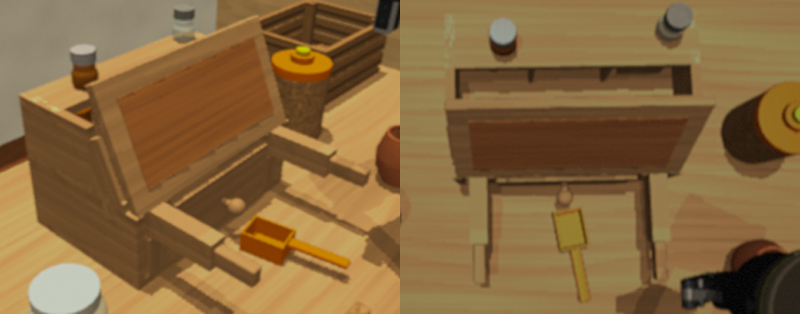

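Both supports are out: in the right half (top view), the tongue tips are at about (480,284) and (659,278), with roughly 85 mm of bar showing. The flap is still up. Now going behind the flap, above its edge.

```bash
python3 -m jog '-0.464 0.252 0 0 0 0 1;-0.464 0.252 0 0 0 0 1;-0.464 0.252 0 0 0 0 1;-0.464 0.252 0 0 0 0 1;-0.464 0.252 0 0 0 0 1'
python3 -m jog '0 0 0 0 0 0 1;0 0 0 0 0 0 1'
python3 - <<'E'
from bench import *
import cv2,numpy as np
s=snapshot("side")["img"][...,::-1][20:260,110:400]
cv2.imwrite("pics/c2.png",cv2.resize(s,None,fx=2,fy=2,interpolation=cv2.INTER_CUBIC))
E
```

```text
time: 10.95
tool_pos: [711.2, -37.9, 456.0]
tcp_rot: [180.0, -0.2, -178.5]
ft_force: [0.6, -0.3, -0.1]
finger_gap: 0.3
grip_force: 0.0
time: 11.2
tool_pos: [709.9, -38.9, 456.2]
tcp_rot: [180.0, -0.2, -178.5]
ft_force: [-0.5, -0.4, -0.7]
finger_gap: 0.2
grip_force: 0.0
```

View pics/c2.png

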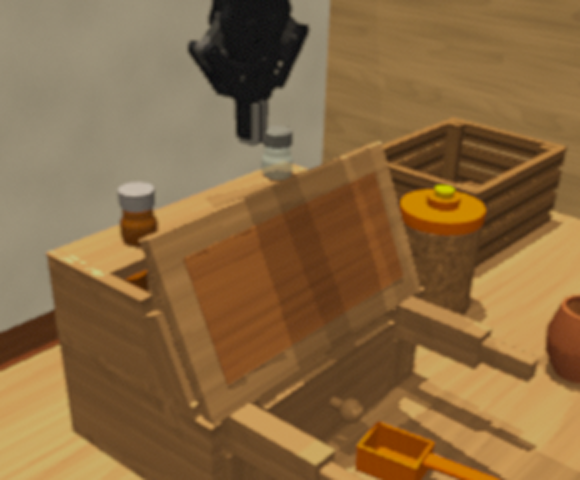

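```bash
python3 -m jog '0 0 0.19 0 0 0 1;0 0 0.19 0 0 0 1;0 0 0.18 0 0 0 1;0 0 0 0 0 0 1'
python3 -m jog '0.1 0 0 0 0 0 1;0.1 0 0 0 0 0 1;0.1 0 0 0 0 0 1;0.1 0 0 0 0 0 1;0.1 0 0 0 0 0 1'
python3 -m jog '0.1 0 0.01 0 0 0 1;0.1 0 0.01 0 0 0 1;0.1 0 0 0 0 0 1;0 0 0 0 0 0 1'
```

```text
time: 11.75
tool_pos: [709.3, -38.9, 399.3]
tcp_rot: [180.0, -0.3, -178.5]
ft_force: [-0.4, -0.1, -0.2]
finger_gap: 0.2
grip_force: 0.0
time: 12.38
tool_pos: [660.2, -40.2, 405.8]
tcp_rot: [-179.9, 0.4, -178.5]
ft_force: [4.7, 0.1, 4.3]
finger_gap: 0.0
grip_force: 2.3
time: 12.88
tool_pos: [629.6, -41.0, 403.0]
tcp_rot: [-180.0, 0.2, -178.5]
ft_force: [1.8, -0.1, 0.7]
finger_gap: -0.1
grip_force: 0.0
```

```bash
python3 -m jog '0.12 0 0.02 0 0 0 1;0.12 0 0.03 0 0 0 1;0.12 0 0.04 0 0 0 1;0.12 0 0.04 0 0 0 1;0.1 0 0.05 0 0 0 1'
python3 -m jog '0.1 0 0.06 0 0 0 1;0.1 0 0.06 0 0 0 1;0.1 0 0.07 0 0 0 1;0.08 0 0.07 0 0 0 1;0 0 0 0 0 0 1'
python3 - <<'E'
from bench import *
import cv2,numpy as np
s=snapshot("side")["img"][...,::-1][20:300,110:400]
cv2.imwrite("pics/c3.png",cv2.resize(s,None,fx=2,fy=2,interpolation=cv2.INTER_CUBIC))
E
```

```text
time: 13.5
tool_pos: [571.5, -42.6, 383.2]
tcp_rot: [-180.0, 0.1, -178.5]
ft_force: [2.4, 0.5, 5.1]
finger_gap: -0.2
grip_force: 2.2
time: 14.12
tool_pos: [532.9, -43.4, 355.2]
tcp_rot: [180.0, -0.2, -178.5]
ft_force: [0.2, -0.2, -0.2]
finger_gap: -0.0
grip_force: 0.0
```

View pics/c3.png

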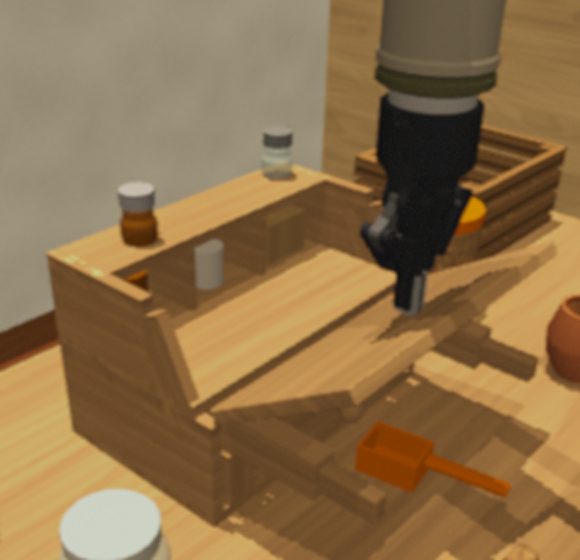

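The flap, with its edge from about (350,400) to (550,250), is past 55° and sinking on its own. I'll back the tool off upwards and let it settle.

```bash
python3 -m jog '0 0 -0.4 0 0 0 1;0 0 -0.4 0 0 0 1;0 0 -0.4 0 0 0 1;0 0 0 0 0 0 1;0 0 0 0 0 0 1' >/dev/null
for i in 1 2 3 4 5; do python3 -m jog '0 0 0 0 0 0 1;0 0 0 0 0 0 1;0 0 0 0 0 0 1;0 0 0 0 0 0 1;0 0 0 0 0 0 1' | head -1; done
python3 - <<'E'
from bench import *
import cv2,numpy as np
o=[]
for n in ("side","top"):
    s=snapshot(n); np.savez(n+"2.npz",**s); o.append(s["img"][...,::-1])
a=cv2.resize(o[0][80:300,120:400],(400,314),interpolation=cv2.INTER_CUBIC)
b=cv2.resize(o[1][90:310,170:450],(400,314),interpolation=cv2.INTER_CUBIC)
cv2.imwrite("pics/c4.png",np.hstack([a,b]))
E
```

```text
time: 15.42
time: 16.05
time: 16.68
time: 17.3
time: 17.92
```

View pics/c4.png

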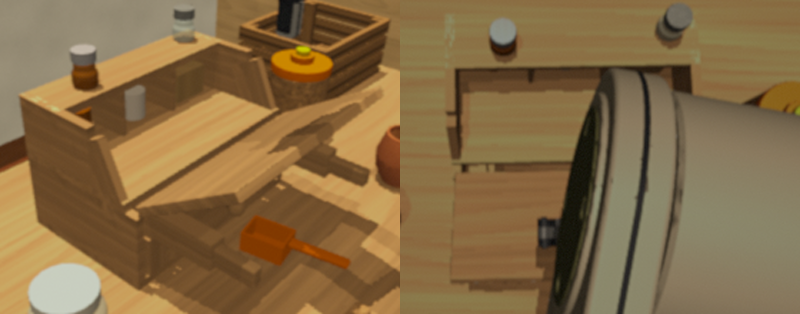

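Side view: the flap is still tilted, with its near corner at about (238,197). The supports stay out. I'll give it more time and measure the corner.

```bash
for i in 1 2 3 4 5 6 7 8 9 10 11 12; do python3 -m jog '0 0 0 0 0 0 1;0 0 0 0 0 0 1;0 0 0 0 0 0 1;0 0 0 0 0 0 1;0 0 0 0 0 0 1' | head -1; done | tail -1
python3 - <<'E'
from bench import *
import cv2,numpy as np
o=[]
for n in ("side","top"):
    s=snapshot(n); np.savez(n+"3.npz",**s); o.append(s["img"][...,::-1])
a=cv2.resize(o[0][80:300,120:400],(400,314),interpolation=cv2.INTER_CUBIC)
b=cv2.resize(o[1][90:310,170:450],(400,314),interpolation=cv2.INTER_CUBIC)
cv2.imwrite("pics/c5.png",np.hstack([a,b]))
E
```

```text
time: 25.52
```

View pics/c5.png

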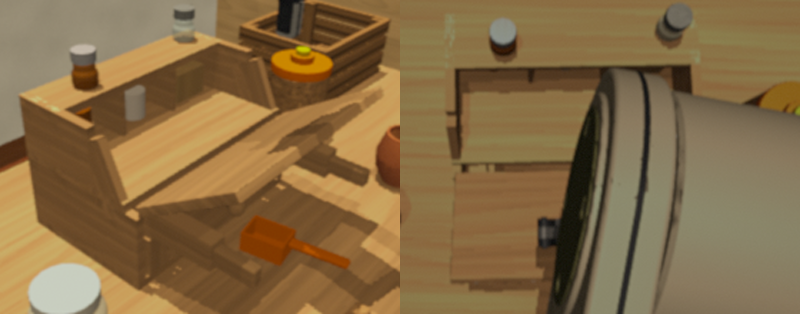

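The flap has stopped short, with the same pixels as before, so I'll press it down from above.

```bash
python3 -c "
from h import *
T=dict(np.load('top3.npz'));S=dict(np.load('side3.npz'))
print(tri(T,(206.4,285.5),S,(286.6,218)))"
python3 -m jog '0.07 0 0.25 0 0 0 1;0.07 0 0.25 0 0 0 1;0.07 0 0.25 0 0 0 1;0.07 0 0.2 0 0 0 1;0 0 0 0 0 0 1'
```

```text
(array([473.73300447, 106.4876931 , 201.32118982]), [0.5, 0.5])
time: 26.25
tool_pos: [505.3, -44.1, 379.9]
tcp_rot: [180.0, -0.2, -178.5]
ft_force: [0.3, 0.3, 0.3]
finger_gap: 0.2
grip_force: 0.0
```

```bash
python3 -m jog '0.01 0 0.1 0 0 0 1;0.01 0 0.1 0 0 0 1;0 0 0.1 0 0 0 1;0 0 0.1 0 0 0 1;0 0 0 0 0 0 1'
python3 -m jog '0 0 0.1 0 0 0 1;0 0 0.1 0 0 0 1;0 0 0.1 0 0 0 1;0 0 0 0 0 0 1;0 0 0 0 0 0 1'
```

```text
time: 26.88
tool_pos: [503.7, -44.2, 340.2]
tcp_rot: [180.0, -0.1, -178.5]
ft_force: [0.5, -0.1, 0.4]
finger_gap: 0.1
grip_force: 0.0
time: 27.5
tool_pos: [504.2, -44.3, 311.6]
tcp_rot: [180.0, -0.0, -178.5]
ft_force: [-0.8, 0.9, 0.1]
finger_gap: -0.2
grip_force: 0.0
```

```bash
python3 -m jog '0 0 0.05 0 0 0 1;0 0 0.05 0 0 0 1;0 0 0.03 0 0 0 1;0 0 0.02 0 0 0 1;0 0 0 0 0 0 1'
python3 -m jog '0 0 -0.4 0 0 0 1;0 0 -0.4 0 0 0 1;0 0 -0.4 0 0 0 1;0 0 0 0 0 0 1;0 0 0 0 0 0 1'
python3 - <<'E'
from bench import *
import cv2,numpy as np
o=[]
for n in ("side","top"):
    s=snapshot(n); np.savez(n+"4.npz",**s); o.append(s["img"][...,::-1])
a=cv2.resize(o[0][80:300,120:400],(400,314),interpolation=cv2.INTER_CUBIC)
b=cv2.resize(o[1][90:310,170:450],(400,314),interpolation=cv2.INTER_CUBIC)
cv2.imwrite("pics/c6.png",np.hstack([a,b]))
E
```

```text
time: 28.12
tool_pos: [504.1, -44.3, 296.8]
tcp_rot: [-180.0, 0.0, -178.5]
ft_force: [-2.0, 0.4, 2.6]
finger_gap: 0.3
grip_force: 1.2
time: 28.75
tool_pos: [504.1, -44.3, 416.1]
tcp_rot: [180.0, -0.0, -178.5]
ft_force: [-1.0, -0.9, -0.1]
finger_gap: -0.2
grip_force: 0.0
```

View pics/c6.png

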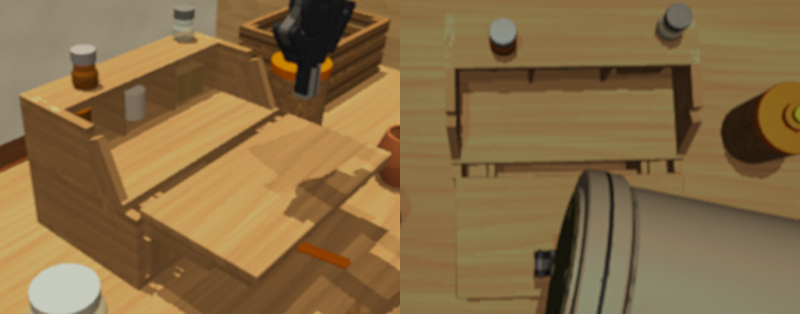

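The flap lies flat: its near corner is at (257,272) in the side half and (458,298) in the top half, and the tip contacted it at z≈124. One check of the corner height, then hand in.

```bash
python3 -c "
from h import *
T=dict(np.load('top4.npz'));S=dict(np.load('side4.npz'))
x=tri(T,(210.6,298.8),S,(299.9,270.6));print(x)
from bench import *
if 108<x[0][2]<134: print(hand_in())"
```

```text
(array([443.11125333, 105.40639281, 125.79807273]), [0.6, 0.6])
the job is handed in; nothing more can be done
None
```

I handed the job in with both supports pulled out about 85 mm and the flap lying level on them; its front corner measured about 126 mm high, and the arm was clear. No verdict was returned.

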